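# Put the seasonings back in their compartment trays

## Robot

A 6-joint arm with a two-finger parallel gripper is mounted at the origin on a cart in front of the work surface, level with it; the furniture and walls round the work are solid. World frame = base frame: x ahead of the robot, y to its left, z up, the work surface at z = 0. Lengths are in mm, angles in degrees, forces in N, time in s.
With the tool pointing down it reaches from about 350 to 850 mm from the base axis. Payload 8.1 kg.
Tool frame: the origin (TCP) lies midway between the tips of the shut fingers; the grasp point (between the pads) lies 19 mm behind it; z points along the fingers, y is the line along which they close (so a half turn about z gives the same grasp; the last joint's range is limited). The gripper opens to 85 mm and grips with 20 to 120 N. Pads are 22 mm wide; open, the fingers measure 114 mm over their backs; the gripper's body (76 mm by 85 mm) begins 54 mm behind the grasp point. The pads swing forward as they close: fully open they stand 13 mm farther back than shut.
Start: joints at [-81.44, 7.471, 85.268, -0, 87.261, -4.893], TCP at [139.609, -583.536, 231.292] pointing down, gripper open.
Joint ranges: [-169.43, 169.43], [-51.17, 129.36], [1.28, 143.12], [-76.62, 256.62], [0, 156.53], [-152.29, 152.29]. Speed limits (degrees/s): [136.94, 136.94, 159.86, 180, 180, 180].

## Interface

Orientations are given as [roll, pitch, yaw] about the fixed x, y, z axes, in that order (R = Rz(yaw) Ry(pitch) Rx(roll)).
In Python, from bench import r gives the robot as it stands.
- The arm moves only by the tool send_rows, never from a script. Its argument "increments" is a list of rows, each a list of 6 numbers: the shift along the tool's x, y, z in mm, then the turn, a rotation vector about the tool's x, y, z in rad. A call has 1 to 5 rows; each row shifts and turns the commanded pose from where the row before left it, along the tool's axes as they then stand; what a row does not reach is not made up. A row lasts 1/8 s, in which the tool goes at most 62.5 mm and 10.7 degrees, less where a joint would pass 70% of its speed; a pose out of reach is approached as far as the arm can. A call is refused whole if a number of a shift passes 62.5 or a number of a turn 0.188, either way. A call with a gripper value outside its range is refused whole. "grip" is the closure, from -1 (fully open) to 1 (shut), set as the call begins (left out, the last holds). The fingers move at their own pace and stop on an object; "grip_force" is the grip in N (left out, the last holds). Time passes only in rows, so rows that do not move let the fingers close. It gives the time, the measured TCP pose, the force, the opening and the grip force at its end, in the units of the state.
- r.sense(): the state, without advancing time (a new reading comes with each control period).
- r.snapshot(name): name is "scene" or "top"; returns a dict with "img" (420x560x3 uint8, blue, green, red), "z_map" (420x560 float32, mm along the optical axis (not along the pixel's ray), 0 where there is no reading), "fx", "fy", "cx", "cy" (pixels), "view" (4x4, takes a point from world to camera coordinates). Camera axes: x right, y down, z forward; pixel columns grow to the right and rows downward; lengths in mm; the calibration is good to about 2 mm. A picture is of the moment at which its call begins.
- r.hand_in(): hands the job in; it is judged then, once.
The state is a dict: "time": time; "joint_pos": joint angles; "qd": joint speeds; "joint_efforts": joint torques, N m; "tool_pos": TCP position; "tcp_rot": TCP orientation; "ft_force": force on the tool from outside, world axes, zero at the start; "wrist_torque": the same for the moment, N m; "finger_gap": finger opening in mm; "grip_force": force on a finger pad.
Only numpy, scipy, OpenCV 4.12 (cv2) and the standard library are available. Lean on these libraries where they do the work, as an engineer would, in place of code of your own. Each camera call takes 0.05 s, during which the arm holds its last target. There are 200 camera calls.

## Task

Cooking is over: sort the seasonings back into the wooden trays where their kind is kept, each standing upright on the floor of a compartment of its own. The two spice jars from the board go in the spice tray, the pepper goes beside the salt, and the dropper bottle that somebody left in the spice tray goes beside the other dropper bottle. Set the glass down rather than drop it, tip nothing over, and leave the kitchen timer and the storage jar where they stand.

Things in the scene. Friction and masses are not known exactly. Their poses are not given: they have to be found in the camera images.
- spice_jar_a: First of two like spice jars to move: loose, glass, straight round body, green cap as wide as the body; 46 mm across, 106 mm high, 0.08 to 0.15 kg. Stands on the wooden board. Origin: centre of its underside; z up. Either jar may take either place.
- spice_jar_b: Second of two like spice jars to move: loose, glass, straight round body, green cap as wide as the body; 46 mm across, 106 mm high, 0.08 to 0.15 kg. Stands on the wooden board. Origin: centre of its underside; z up. Either jar may take either place.
- pepper_shaker: Pepper, loose: glass shaker, grey domed cap, dark grey contents; body 44 mm across up to 66 mm high, dome 34 mm across above, 90 mm high; 0.07 to 0.14 kg. Stands on the wooden board. Origin: centre of its underside; z up. Best held round the body 50 mm up.
- drops_bottle: Stray dropper bottle, loose: small, brown, black rubber teat; body 33 mm across up to about 60 mm high, neck 24 mm to 77 mm, teat 12 mm to 102 mm; 0.05 to 0.10 kg. Starts wrongly put in the middle of the spice tray. Origin: centre of its underside; z up. Best held round the body 50 mm up.
- spice_tray: Wooden tray, three compartments in a row, each 62 x 62 mm inside, 202 x 70 mm over all. Fixed on the worktop (z = 0) left of the hob. Origin: centre of underside; x along the row, away from the robot; z up. Floor 5 mm thick, walls 26 mm high, 4 mm thick. Compartment centres: x = -66 mm (empty), 0 (holds the stray dropper bottle), +66 (holds a fixed spice jar that stays); y = 0.
- shaker_tray: Wooden tray, two compartments in a row, each 62 x 62 mm inside, 136 x 70 mm over all. Fixed on the worktop (z = 0) left of the hob. Origin: centre of underside; x along the row, away from the robot; z up. Floor 5 mm thick, walls 26 mm high, 4 mm thick. Compartment centres: x = -33 mm (empty), +33 (holds the salt, fixed: like the pepper, white contents); y = 0.
- drops_tray: Wooden tray, two compartments in a row, each 50 x 50 mm inside, 112 x 58 mm over all. Fixed on the worktop (z = 0) left of the hob. Origin: centre of underside; x along the row, away from the robot; z up. Floor 5 mm thick, walls 26 mm high, 4 mm thick. Compartment centres: x = -27 mm (empty), +27 (holds another brown dropper bottle, fixed); y = 0.
- egg_timer: Bystander, loose: clockwork kitchen timer, cream drum 52 mm across with a red top, 58 mm high, on the wooden board. Origin: centre of its underside. To be left alone.
- sill_jar: Bystander, loose: clear storage jar with a dark flat lid, 70 mm across, 86 mm high, on the wooden board. Origin: centre of its underside. To be left alone.
- hob_board: Wooden board over the two front hotplates, fixed, 230 x 530 mm, top at z = 34 mm; its right end also carries a fixed mug (94 mm high) and teaspoon. Origin: under its centre at z = 0; x to the wall, y to the left. Behind the trays stand a toaster (193 mm high) and a kettle (218 mm). A wall shelf hangs over all at the back: underside 0.51 m up, front edge at x = +47 mm in this frame.

How it is judged (in metres and radians):
At the end, for the whole second after the job is handed in: Spice jars in the middle and near compartments of the spice tray, pepper in the near one of the shaker tray, drops bottle in the near one of the drops tray: each within 13 mm of the compartment's centre in x and y, on its floor (5 mm more at most), within 8 degrees of upright, released, at rest (((x of spice_jar_a in the frame of spice_tray between -0.013 and 0.013 m and y of spice_jar_a in the frame of spice_tray between -0.013 and 0.013 m and z of spice_jar_a in the frame of spice_tray below 0.01 m) or (x of spice_jar_a in the frame of spice_tray between -0.079 and -0.053 m and y of spice_jar_a in the frame of spice_tray between -0.013 and 0.013 m and z of spice_jar_a in the frame of spice_tray below 0.01 m)) and ((x of spice_jar_b in the frame of spice_tray between -0.013 and 0.013 m and y of spice_jar_b in the frame of spice_tray between -0.013 and 0.013 m and z of spice_jar_b in the frame of spice_tray below 0.01 m) or (x of spice_jar_b in the frame of spice_tray between -0.079 and -0.053 m and y of spice_jar_b in the frame of spice_tray between -0.013 and 0.013 m and z of spice_jar_b in the frame of spice_tray below 0.01 m)) and x of pepper_shaker in the frame of shaker_tray between -0.046 and -0.02 m and y of pepper_shaker in the frame of shaker_tray between -0.013 and 0.013 m and z of pepper_shaker in the frame of shaker_tray below 0.01 m and x of drops_bottle in the frame of drops_tray between -0.04 and -0.014 m and y of drops_bottle in the frame of drops_tray between -0.013 and 0.013 m and z of drops_bottle in the frame of drops_tray below 0.01 m and angle between each of spice_jar_a, spice_jar_b, pepper_shaker, drops_bottle's own z axis and vertical below 0.15 rad and linear speed of each of spice_jar_a, spice_jar_b, pepper_shaker, drops_bottle below 0.02 m/s and contact force between the fingers and spice_jar_a below 0.1 N and contact force between the fingers and spice_jar_b below 0.1 N and contact force between the fingers and pepper_shaker below 0.1 N and contact force between the fingers and drops_bottle below 0.1 N); the robot touches nothing.
It fails at once if one of the four things, the timer or the storage jar is tipped over (leans more than 35 degrees) (angle between any of spice_jar_a, spice_jar_b, pepper_shaker, drops_bottle, egg_timer, sill_jar's own z axis and vertical above 0.61 rad).
It fails at once if one of the four things is dropped (falls faster than 0.8 m/s, a drop of over 3 cm, while no finger holds it) ((linear speed of spice_jar_a above 0.8 m/s and contact force between the fingers and spice_jar_a below 0.05 N) or (linear speed of spice_jar_b above 0.8 m/s and contact force between the fingers and spice_jar_b below 0.05 N) or (linear speed of pepper_shaker above 0.8 m/s and contact force between the fingers and pepper_shaker below 0.05 N) or (linear speed of drops_bottle above 0.8 m/s and contact force between the fingers and drops_bottle below 0.05 N)).
It fails at once if the kitchen timer or the storage jar is pushed more than 3 cm from where it stood (distance of any of egg_timer, sill_jar from where it was at the start of the episode above 0.03 m).
It also fails if it takes over 123 s, if anything falls off the work surface, if the arm or the gripper's body presses on something with over 40 N, if the wrist force passes 120 N, or if a joint passes its speed limit or range.

## Working session

There is one attempt and no reset: what is moved stays moved. The work goes in short steps, Python scripts to look and compute and a tool call to move; the robot and the scene stay as the last step left them, time stands still between calls to the robot, and variables do not carry over. Pictures are saved under pics/ and viewed, at most 14 in all, crops included, and the job is handed in when it is done.

Besides the shell and the picture viewer there is one more tool, called after "Request:" in YAML: its name, and indented under it one key for each argument. send_rows: Moves the arm, as the interface text tells. Its arguments: {"type":"object","properties":{"increments":{"type":"array"},"grip":{"type":"number"},"grip_force":{"type":"number"}},"required":["increments"]}

```bash
mkdir -p pics; ls
python3 - <<'E'
from bench import r
import cv2,numpy as np,pickle
print(r.sense())
for n in("scene","top"):
    s=r.snapshot(n); cv2.imwrite(f"pics/{n}0.png",s["img"]); pickle.dump(s,open(f"{n}0.pkl","wb"))
    print(n,s["fx"],s["fy"],s["cx"],s["cy"]);print(np.round(s["view"],3))
E
```

```text
pics
{'time': 0.0, 'joint_pos': array([-8.14406934e+01,  7.51599636e+00,  8.53280091e+01,  6.78065458e-04,
        8.72629749e+01, -4.89459524e+00]), 'qd': array([ 0.01257984, -0.04568491,  0.04859963, -0.05044381,  0.06739682,
        0.13709045]), 'joint_efforts': array([-1.34418701e-04, -5.69392061e+01, -5.00562823e+01, -3.84221694e-04,
        1.46655750e-02, -1.64530832e-05]), 'tool_pos': array([ 139.52608241, -582.98725681,  230.24735997]), 'tcp_rot': array([-1.79893468e+02, -9.80263131e-03,  1.34538597e+01]), 'ft_force': array([-0.22737706,  0.18264517,  0.04686234]), 'wrist_torque': array([-0.03090934,  0.00019138, -0.04240802]), 'grip_force': 0.0, 'finger_gap': 85.59621516010408}
scene 421.4298688651739 421.4298688651739 286.10166405551723 204.95112191458404
[[-7.52000e-01 -6.59000e-01 -3.00000e-03  3.87031e+02]
 [-5.23000e-01  6.00000e-01 -6.06000e-01  3.03306e+02]
 [ 4.01000e-01 -4.54000e-01 -7.96000e-01  9.14029e+02]
 [ 0.00000e+00  0.00000e+00  0.00000e+00  1.00000e+00]]
top 433.44573088575265 433.44573088575265 277.9283943071043 212.88647775530234
[[ 2.500000e-02 -1.000000e+00 -7.000000e-03 -1.582000e+01]
 [-9.860000e-01 -2.400000e-02 -1.650000e-01  5.147330e+02]
 [ 1.650000e-01  1.100000e-02 -9.860000e-01  1.048327e+03]
 [ 0.000000e+00  0.000000e+00  0.000000e+00  1.000000e+00]]
```

View pics/scene0.png

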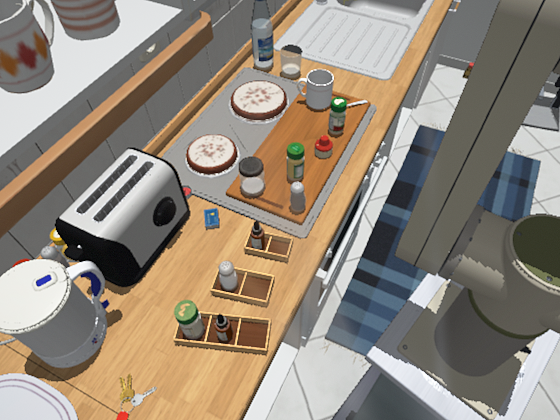

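View pics/top0.png

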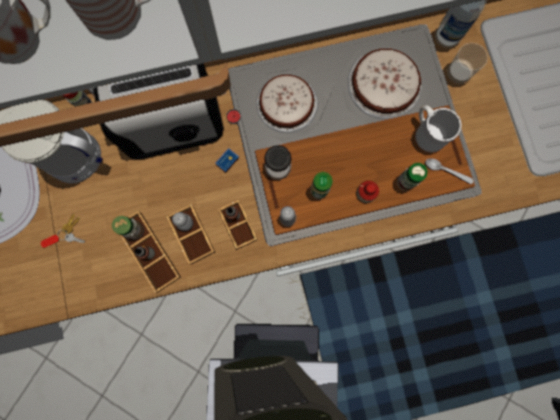

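The scene view shows the three trays at about (222,330), (243,285) and (268,243). The top view shows these positions:
- **Trays:** about (148,252), (190,233) and (238,224).
- **Green-capped jars:** (321,185) and (414,175).
- **Pepper:** (287,214).
- **Timer:** (369,190).
- **Storage jar:** (277,160).
- **Stray dropper:** about (146,252).

```bash
cat > h.py <<'E'
import numpy as np,cv2,pickle
def cloud(s):
    z=s["z_map"].astype(float); v,u=np.mgrid[:z.shape[0],:z.shape[1]]
    c=np.stack([(u-s["cx"])/s["fx"]*z,(v-s["cy"])/s["fy"]*z,z,np.ones_like(z)],-1)
    w=c@np.linalg.inv(s["view"]).T
    w=w[...,:3]; w[z<=0]=np.nan; return w
def pix(s,p):
    c=s["view"]@np.r_[p,1]; return np.array([s["fx"]*c[0]/c[2]+s["cx"],s["fy"]*c[1]/c[2]+s["cy"]])
def ray(s,uv,h):
    M=np.linalg.inv(s["view"]); d=M[:3,:3]@np.array([(uv[0]-s["cx"])/s["fx"],(uv[1]-s["cy"])/s["fy"],1]); o=M[:3,3]
    return o+d*(h-o[2])/d[2]
E
python3 - <<'E'
from h import *
S={n:pickle.load(open(n+"0.pkl","rb")) for n in("scene","top")}
C={n:cloud(s) for n,s in S.items()}
t=C["top"]
for n,uv in dict(jarA=(321,180),jarB=(416,172),pepper=(287,214),timer=(369,188),sill=(277,155),drops=(146,252),toaster=(160,110),kettle=(65,155)).items():
    w=t[uv[1],uv[0]]; print(n,w.round())
    for k in C:
        P=C[k].reshape(-1,3); m=np.hypot(P[:,0]-w[0],P[:,1]-w[1])<45
        P=P[m]; P=P[P[:,2]>(45 if n!="drops" else 30)]
        if len(P)<4: continue
        hi=P[:,2].max(); Q=P[P[:,2]>hi-12]
        (c,rad)=cv2.minEnclosingCircle(Q[:,:2].astype(np.float32))
        print("  ",k,len(P),"hi",hi.round(1),"n",len(Q),"circle",np.round(c,1),round(rad,1),"med",np.median(Q,0).round(1))
# tray rims
for n,uv in dict(spice=(152,252),shaker=(190,233),drops=(238,224)).items():
    for k in C:
        w=ray(S["top"],uv,0)
        P=C[k].reshape(-1,3); m=(np.hypot(P[:,0]-w[0],P[:,1]-w[1])<120)&(P[:,2]>19)&(P[:,2]<31)
        M=m.reshape(420,560).astype(np.uint8); print(n,k,m.sum(),w.round())
        cv2.imwrite(f"pics/m_{n}_{k}.png",M*255)
# floor/worktop height check
for k in C:
    P=C[k].reshape(-1,3);q=P[(P[:,0]>400)&(P[:,0]<600)&(abs(P[:,1]-180)<200)&(abs(P[:,2])<8)];print(k,np.median(q,0))
# zoomed crop
im=S["top"]["img"][180:305,95:315]; cv2.imwrite("pics/crop_top.png",cv2.resize(im,None,fx=3.6,fy=3.6,interpolation=cv2.INTER_CUBIC))
im=S["scene"]["img"][200:360,160:320]; cv2.imwrite("pics/crop_scene.png",cv2.resize(im,None,fx=3.7,fy=3.7,interpolation=cv2.INTER_CUBIC))
E
```

```text
jarA [ 578. -102.  140.]
   scene 597 hi 143.8 n 202 circle [ 576.4 -107.2] 23.1 med [ 573.7 -106.1  139.8]
   top 449 hi 146.3 n 294 circle [ 578.  -104.6] 22.7 med [ 576.5 -104.3  140.4]
jarB [ 602. -322.  142.]
   scene 528 hi 143.6 n 160 circle [ 603.3 -327.8] 24.1 med [ 601.5 -325.2  139.9]
   top 557 hi 145.9 n 299 circle [ 604.5 -325. ] 23.3 med [ 604.4 -324.1  140.7]
pepper [499. -25. 124.]
   scene 390 hi 126.9 n 98 circle [501.2 -27.8] 15.9 med [499.1 -24.9 121.3]
   top 276 hi 127.7 n 141 circle [503.6 -24. ] 16.5 med [503.2 -24.8 121.6]
timer [ 573. -222.   93.]
   scene 299 hi 96.6 n 59 circle [ 571.  -227.8] 13.4 med [ 570.4 -224.9   91.4]
   top 373 hi 96.3 n 88 circle [ 574.3 -224.7] 13.0 med [ 573.1 -224.4   92.8]
sill [642.   2. 121.]
   scene 906 hi 552.9 n 12 circle [664.5  33.7] 11.8 med [669.4  34.5 542.5]
   top 1566 hi 571.3 n 633 circle [666.7   9. ] 36.7 med [673.2  10.9 567.6]
drops [407. 314.  69.]
   scene 306 hi 108.6 n 37 circle [406.4 324.9] 6.6 med [405.3 325.3 102.1]
   top 213 hi 108.4 n 27 circle [407.8 327.3] 6.6 med [408.2 326.5 103.1]
toaster [719. 268. 194.]
   scene 3219 hi 639.1 n 36 circle [679.2 274.9] 19.6 med [682.2 287.4 628.3]
   top 1750 hi 631.2 n 12 circle [681.6 288.3] 2.8 med [680.6 288.3 625. ]
kettle [622. 495. 149.]
   scene 2949 hi 220.6 n 934 circle [629.1 502.8] 42.5 med [633.9 511.5 212.7]
   top 1771 hi 219.9 n 451 circle [624.4 504.4] 38.7 med [626.1 513.3 212.6]
spice scene 961 [412. 320.   0.]
spice top 648 [412. 320.   0.]
shaker scene 836 [464. 225.   0.]
shaker top 625 [464. 225.   0.]
drops scene 605 [490. 101.   0.]
drops top 394 [490. 101.   0.]
scene [497.67123061 193.42972791   1.3927445 ]
top [501.7242386  181.12734448   2.00932444]
```

View pics/crop_top.png

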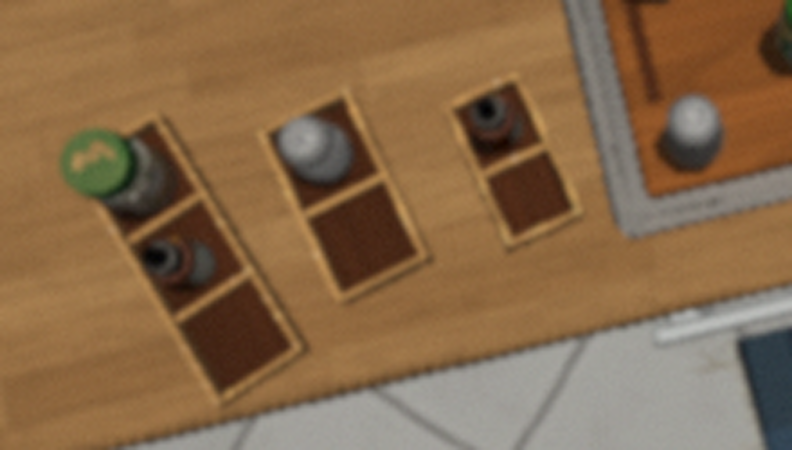

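View pics/crop_scene.png

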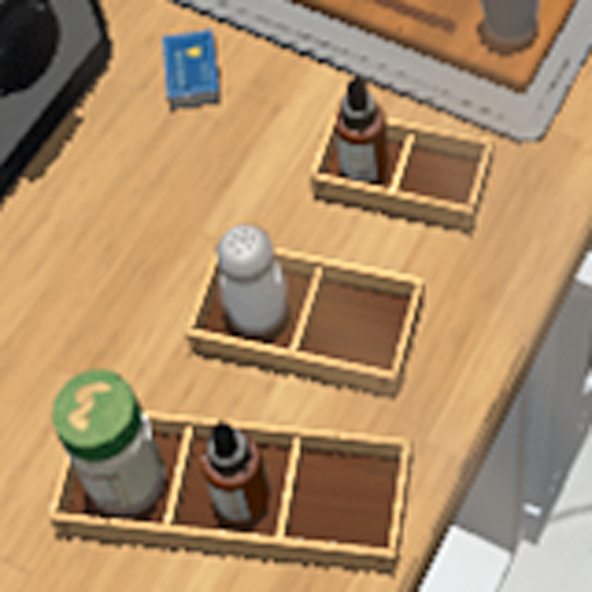

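The crops show the tray rims clearly, with the near compartments empty. I read the rim corners off both crops and cast them onto z = 26.

```bash
cat > m1.py <<'E'
from h import *
S={n:pickle.load(open(n+"0.pkl","rb")) for n in("scene","top")}
L={"spice":(202,70),"shaker":(136,70),"drops":(112,58)}
# corners keyed by (sx,sy): sx=+1 far, sy=+1 left (top crop/scene crop pixels)
K={"spice":{"top":{(-1,1):(220,402),(-1,-1):(305,348),(1,-1):(160,115)},"scene":{(-1,-1):(411,440),(-1,1):(395,552),(1,1):(52,521)}},
"shaker":{"top":{(1,1):(261,133),(1,-1):(347,90),(-1,-1):(430,258),(-1,1):(343,302)},"scene":{(-1,-1):(424,285),(-1,1):(398,378),(1,1):(189,336)}},
"drops":{"top":{(1,1):(448,106),(1,-1):(518,75),(-1,-1):(581,213),(-1,1):(509,250)},"scene":{(-1,-1):(492,144),(-1,1):(474,216),(1,1):(313,183)}}}
def fit(A,B):
    a,b=A.mean(0),B.mean(0); H=(A-a).T@(B-b); th=np.arctan2(H[0,1]-H[1,0],H[0,0]+H[1,1])
    R=np.array([[np.cos(th),-np.sin(th)],[np.sin(th),np.cos(th)]]); return b-R@a,th,R
T={}
for n in K:
    for k in("top","scene"):
        A=[];B=[]
        for (sx,sy),p in K[n][k].items():
            o,f=((95,180),3.6) if k=="top" else ((160,200),3.7)
            uv=(np.array(p)+.5)/f-.5+o
            A.append((sx*L[n][0]/2,sy*L[n][1]/2)); B.append(ray(S[k],uv,26)[:2])
        A,B=np.array(A),np.array(B); t,th,R=fit(A,B)
        print(n,k,t.round(1),np.degrees(th).round(1),"res",np.abs(A@R.T+t-B).max().round(1))
        T.setdefault(n,[]).append((t,th))
    t=np.mean([x[0] for x in T[n]],0); th=np.mean([x[1] for x in T[n]]); e=np.array([np.cos(th),np.sin(th)])
    for d in {"spice":(-66,0,66),"shaker":(-33,33),"drops":(-27,27)}[n]: print("   comp",d,(t+d*e).round(1))
# known contents: upper parts by both clouds; body-axis
C={n:cloud(s) for n,s in S.items()}
for n,w,h in (("spicefix",(470,355),60),("saltfix",(505,235),60),("dropsfix",(525,110),70),("drops",(407,326),70),("sill",(642,2),110)):
    for k in C:
        P=C[k].reshape(-1,3);P=P[(np.hypot(P[:,0]-w[0],P[:,1]-w[1])<45)&(P[:,2]>h)&(P[:,2]<160)]
        hi=np.percentile(P[:,2],98);Q=P[P[:,2]>hi-10];c,rad=cv2.minEnclosingCircle(Q[:,:2].astype(np.float32)); print(n,k,hi.round(),np.round(c,1),round(rad,1))
E
python3 m1.py
```

```text
spice top [413.  324.9] 35.1 res 3.2
spice scene [411.4 325.5] 35.6 res 2.2
   comp -66 [358.4 287.1]
   comp 0 [412.2 325.2]
   comp 66 [466.  363.4]
shaker top [458.6 217.8] 28.9 res 1.4
shaker scene [455.9 219.2] 28.2 res 3.0
   comp -33 [428.3 202.7]
   comp 33 [486.2 234.3]
drops top [486.1  99.7] 26.1 res 2.2
drops scene [483.3 101.4] 28.1 res 1.5
   comp -27 [460.6  88.2]
   comp 27 [508.7 112.8]
spicefix scene 114.0 [466.5 362.5] 22.9
spicefix top 115.0 [467.4 366. ] 23.7
saltfix scene 96.0 [487.1 234.3] 16.4
saltfix top 98.0 [488.8 236.3] 15.3
dropsfix scene 106.0 [509.4 110.7] 6.5
dropsfix top 107.0 [510.9 113.5] 6.0
drops scene 106.0 [406.4 324.9] 6.6
drops top 106.0 [407.8 327.3] 6.6
sill scene 123.0 [635.6  -1. ] 33.7
sill top 125.0 [637.1   1.7] 32.8
```

```bash
cat > p.py <<'E'
import sys,json,numpy as np
from bench import r
from scipy.spatial.transform import Rotation as Ro
# usage: p.py x,y,z,yaw,n ...   -> rows in tool axes from the measured pose
s=r.sense(); p=s["tool_pos"].copy(); R=Ro.from_euler("xyz",s["tcp_rot"],degrees=True)
print("t",round(s["time"],2),p.round(1),s["tcp_rot"].round(1),"gap",round(s["finger_gap"],1),"F",s["ft_force"].round(1),"grip",round(s["grip_force"],1),"j",s["joint_pos"].round(0))
for a in sys.argv[1:]:
    *q,yaw,n=map(float,a.split(",")); n=int(n); q=np.array(q)
    R1=Ro.from_euler("xyz",[180,0,yaw],degrees=True); rv=(R.inv()*R1).as_rotvec()/n; d=(q-p)/n
    for i in range(n):
        row=np.r_[R.apply(d,inverse=True).round(0)+0.,rv.round(3)+0.]; p=p+R.apply(row[:3]); R=R*Ro.from_rotvec(row[3:]); print(json.dumps([float(v) for v in row]))
    print("  ->",p.round(1))
E
python3 p.py 430,-60,230,24,14 404,323,190,35.3,9
python3 - <<'E'
from h import *
s=pickle.load(open("top0.pkl","rb"));c=cloud(s).reshape(-1,3)
for nm,w in(("mug",(680,-390)),("hobnear",(470,10))):
    P=c[np.hypot(c[:,0]-w[0],c[:,1]-w[1])<70]
    P=P[(P[:,2]>60)&(P[:,2]<160)]if nm=="mug" else P
    print(nm,np.nanpercentile(P,[5,50,95],0).round() if len(P) else 0)
P=c[(c[:,2]>480)&(c[:,2]<600)];print("shelf",np.nanpercentile(P,[1,50],0).round())
E
```

```text
t 0.1 [ 139.5 -583.   230.3] [-179.9   -0.    13.5] gap 85.6 F [-0.4 -0.5  0. ] grip 0.0 j [-81.   8.  85.   0.  87.  -5.]
[29.0, -32.0, 0.0, 0.0, 0.0, -0.013]
[29.0, -31.0, 0.0, 0.0, 0.0, -0.013]
[30.0, -31.0, 0.0, 0.0, 0.0, -0.013]
[30.0, -30.0, 0.0, 0.0, 0.0, -0.013]
[30.0, -30.0, 0.0, 0.0, 0.0, -0.013]
[31.0, -30.0, 0.0, 0.0, 0.0, -0.013]
[31.0, -29.0, 0.0, 0.0, 0.0, -0.013]
[32.0, -29.0, 0.0, 0.0, 0.0, -0.013]
[32.0, -28.0, 0.0, 0.0, 0.0, -0.013]
[32.0, -28.0, 0.0, 0.0, 0.0, -0.013]
[33.0, -27.0, 0.0, 0.0, 0.0, -0.013]
[33.0, -27.0, 0.0, 0.0, 0.0, -0.013]
[33.0, -27.0, 0.0, 0.0, 0.0, -0.013]
[34.0, -26.0, 0.0, 0.0, 0.0, -0.013]
  -> [429.7 -60.  231.1]
[15.0, -40.0, 5.0, 0.0, 0.0, -0.022]
[15.0, -40.0, 5.0, 0.0, 0.0, -0.022]
[16.0, -39.0, 5.0, 0.0, 0.0, -0.022]
[17.0, -39.0, 5.0, 0.0, 0.0, -0.022]
[18.0, -39.0, 5.0, 0.0, 0.0, -0.022]
[19.0, -38.0, 5.0, 0.0, 0.0, -0.022]
[20.0, -38.0, 5.0, 0.0, 0.0, -0.022]
[21.0, -37.0, 5.0, 0.0, 0.0, -0.022]
[21.0, -37.0, 5.0, 0.0, 0.0, -0.022]
  -> [403.6 322.8 186.8]
mug [[ 686. -431.   65.]
 [ 705. -378.  103.]
 [ 735. -353.  129.]]
hobnear [[413. -46.  -1.]
 [471.   8.   6.]
 [525.  66. 117.]]
shelf [[ 195. -219.  500.]
 [ 647.  165.  568.]]
```

Request:
send_rows:
  increments:
    - [29,-32,0,0,0,-0.013]
    - [29,-31,0,0,0,-0.013]
    - [30,-31,0,0,0,-0.013]
    - [30,-30,0,0,0,-0.013]
    - [30,-30,0,0,0,-0.013]
  grip: -1
  grip_force: 40

```text
time: 0.72
tool_pos: [243.3, -395.1, 230.9]
tcp_rot: [-180.0, -0.0, 17.2]
ft_force: [0.5, -0.8, 0.5]
finger_gap: 85.3
grip_force: 0.0
```

Request:
send_rows:
  increments:
    - [31,-30,0,0,0,-0.013]
    - [31,-29,0,0,0,-0.013]
    - [32,-29,0,0,0,-0.013]
    - [32,-28,0,0,0,-0.013]
    - [32,-28,0,0,0,-0.013]

```text
time: 1.35
tool_pos: [346.9, -208.2, 231.0]
tcp_rot: [-180.0, 0.0, 20.9]
ft_force: [1.4, -0.6, 0.3]
finger_gap: 85.4
grip_force: 0.0
```

Request:
send_rows:
  increments:
    - [33,-27,0,0,0,-0.013]
    - [33,-27,0,0,0,-0.013]
    - [33,-27,0,0,0,-0.013]
    - [34,-26,0,0,0,-0.013]
    - [0,0,0,0,0,0]

```text
time: 1.98
tool_pos: [430.3, -58.1, 230.9]
tcp_rot: [-179.9, 0.0, 24.1]
ft_force: [-0.1, 0.3, -0.3]
finger_gap: 85.5
grip_force: 0.0
```

Request:
send_rows:
  increments:
    - [15,-40,5,0,0,-0.022]
    - [15,-40,5,0,0,-0.022]
    - [16,-39,5,0,0,-0.022]
    - [17,-39,5,0,0,-0.022]
    - [18,-39,5,0,0,-0.022]

```text
time: 2.6
tool_pos: [414.4, 152.5, 206.0]
tcp_rot: [180.0, 0.0, 30.2]
ft_force: [0.5, -0.1, -0.1]
finger_gap: 85.5
grip_force: 0.0
```

Request:
send_rows:
  increments:
    - [19,-38,5,0,0,-0.022]
    - [20,-38,5,0,0,-0.022]
    - [21,-37,5,0,0,-0.022]
    - [21,-37,5,0,0,-0.022]
    - [0,0,0,0,0,0]

```text
time: 3.22
tool_pos: [402.9, 323.4, 185.3]
tcp_rot: [-180.0, 0.1, 35.4]
ft_force: [-0.3, -1.0, -0.4]
finger_gap: 85.3
grip_force: 0.0
```

```bash
python3 p.py 404,324,120,35.3,2 404,324,38,35.3,4
```

```text
t 3.23 [402.9 323.4 185.3] [-1.80e+02  1.00e-01  3.54e+01] gap 85.3 F [-0.3 -1.  -0.4] grip 0.0 j [ 33.  -4. 102.   0.  82.  88.]
[1.0, 0.0, 33.0, 0.0, 0.001, 0.001]
[1.0, 0.0, 33.0, 0.0, 0.001, 0.001]
  -> [404.5 324.5 119.3]
[0.0, 0.0, 20.0, 0.0, 0.0, 0.0]
[0.0, 0.0, 20.0, 0.0, 0.0, 0.0]
[0.0, 0.0, 20.0, 0.0, 0.0, 0.0]
[0.0, 0.0, 20.0, 0.0, 0.0, 0.0]
  -> [404.5 324.5  39.3]
```

Request:
send_rows:
  increments:
    - [1,0,33,0,0,0]
    - [0,0,33,0,0,0]
    - [0,0,30,0,0,0]
    - [0,0,20,0,0,0]
    - [0,0,15,0,0,0]

```text
time: 3.85
tool_pos: [404.5, 321.2, 54.2]
tcp_rot: [180.0, 0.1, 35.1]
ft_force: [1.5, 0.5, -0.2]
finger_gap: 85.6
grip_force: 0.0
```

Request:
send_rows:
  increments:
    - [0,0,10,0,0,0]
    - [0,0,7,0,0,0]
    - [0,0,0,0,0,0]
    - [0,0,0,0,0,0]

```text
time: 4.35
tool_pos: [404.9, 323.1, 38.9]
tcp_rot: [180.0, -0.1, 35.2]
ft_force: [-0.2, 0.8, -0.3]
finger_gap: 85.6
grip_force: 0.0
```

Request:
send_rows:
  increments:
    - [0,0,0,0,0,0]
    - [0,0,0,0,0,0]
    - [0,0,0,0,0,0]
    - [0,0,0,0,0,0]
    - [0,0,0,0,0,0]
  grip: 1
  grip_force: 30

```text
time: 4.97
tool_pos: [404.6, 322.9, 38.5]
tcp_rot: [-180.0, -0.0, 35.2]
ft_force: [-0.8, -0.1, 2.4]
finger_gap: 31.1
grip_force: 32.6
```

Request:
send_rows:
  increments:
    - [0,0,0,0,0,0]
    - [0,0,0,0,0,0]
    - [0,0,0,0,0,0]
    - [0,0,0,0,0,0]
    - [0,0,0,0,0,0]

```text
time: 5.6
tool_pos: [404.6, 323.0, 38.5]
tcp_rot: [-180.0, -0.0, 35.2]
ft_force: [-0.7, 0.8, 4.9]
finger_gap: 31.0
grip_force: 32.9
```

Request:
send_rows:
  increments:
    - [0,0,-10,0,0,0]
    - [0,0,-25,0,0,0]
    - [0,0,-30,0,0,0]
    - [0,0,-25,0,0,0]
    - [0,0,0,0,0,0]

```text
time: 6.22
tool_pos: [405.9, 323.6, 130.6]
tcp_rot: [180.0, -0.2, 35.2]
ft_force: [0.0, -0.0, -0.5]
finger_gap: 31.2
grip_force: 32.3
```

```bash
python3 p.py 457.7,86.6,129,27,9
python3 - <<'E'
from h import *
from bench import r
s=r.snapshot("scene");cv2.imwrite("pics/g1.png",cv2.resize(s["img"][150:380,130:430],None,fx=2,fy=2))
E
```

```text
t 6.22 [405.9 323.6 130.6] [180.   -0.2  35.2] gap 31.2 F [ 0.  -0.  -0.5] grip 32.3 j [ 33.  -1. 105.  -0.  76.  88.]
[-10.0, 25.0, 0.0, 0.0, 0.0, 0.016]
[-10.0, 25.0, 0.0, 0.0, 0.0, 0.016]
[-10.0, 25.0, 0.0, 0.0, 0.0, 0.016]
[-9.0, 25.0, 0.0, 0.0, 0.0, 0.016]
[-9.0, 25.0, 0.0, 0.0, 0.0, 0.016]
[-8.0, 26.0, 0.0, 0.0, 0.0, 0.016]
[-8.0, 26.0, 0.0, 0.0, 0.0, 0.016]
[-8.0, 26.0, 0.0, 0.0, 0.0, 0.016]
[-7.0, 26.0, 0.0, 0.0, 0.0, 0.016]
  -> [458.4  86.9 130.3]
```

View pics/g1.png

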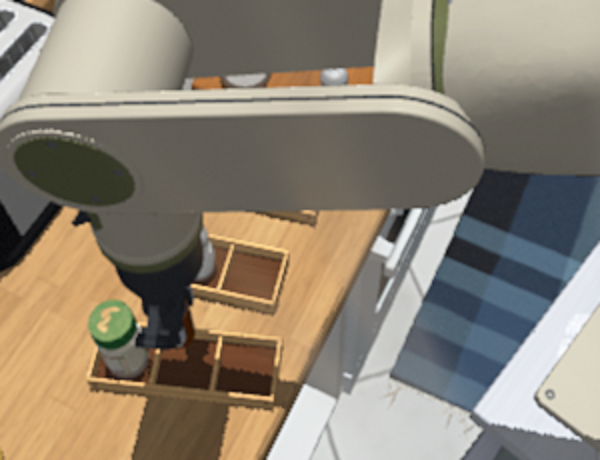

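The middle compartment at (185,365) is now empty and the brown bottle is hanging between the fingers, so I carry it to the drops tray.

Request:
send_rows:
  increments:
    - [-10,25,0,0,0,0.016]
    - [-10,25,0,0,0,0.016]
    - [-10,25,0,0,0,0.016]
    - [-9,25,0,0,0,0.016]
    - [-9,25,0,0,0,0.016]

```text
time: 6.9
tool_pos: [432.1, 190.7, 126.2]
tcp_rot: [-180.0, 0.2, 30.6]
ft_force: [0.0, 0.2, -1.0]
finger_gap: 30.7
grip_force: 32.3
```

Request:
send_rows:
  increments:
    - [-8,26,0,0,0,0.016]
    - [-8,26,0,0,0,0.016]
    - [-8,26,0,0,0,0.016]
    - [-7,26,0,0,0,0.016]
    - [0,0,0,0,0,0]

```text
time: 7.52
tool_pos: [456.1, 84.7, 126.4]
tcp_rot: [-180.0, 0.2, 26.8]
ft_force: [-0.8, -0.2, -0.9]
finger_gap: 31.4
grip_force: 32.4
```

```bash
python3 p.py 457.7,86.6,41,27,4
```

```text
t 7.53 [456.1  84.7 126.4] [-180.     0.2   26.8] gap 31.4 F [-0.8 -0.2 -0.9] grip 32.4 j [  4. -10. 113.  -0.  76.  67.]
[1.0, 0.0, 21.0, 0.0, 0.001, -0.001]
[1.0, 0.0, 21.0, 0.0, 0.001, -0.001]
[1.0, 0.0, 21.0, 0.0, 0.001, -0.001]
[1.0, 0.0, 21.0, 0.0, 0.001, -0.001]
  -> [459.5  86.5  42.4]
```

Request:
send_rows:
  increments:
    - [2,-1,20,0,0,0]
    - [0,0,25,0,0,0]
    - [0,0,20,0,0,0]
    - [0,0,12,0,0,0]
    - [0,0,0,0,0,0]

```text
time: 8.15
tool_pos: [457.0, 88.3, 49.9]
tcp_rot: [-179.9, 0.2, 27.0]
ft_force: [0.4, -0.7, -0.8]
finger_gap: 31.2
grip_force: 32.3
```

Request:
send_rows:
  increments:
    - [0,0,5,0,0,0]
    - [0,0,3,0,0,0]
    - [0,0,0,0,0,0]
    - [0,0,0,0,0,0]

```text
time: 8.65
tool_pos: [458.6, 88.0, 43.6]
tcp_rot: [180.0, -0.0, 27.0]
ft_force: [0.2, 0.2, -1.0]
finger_gap: 31.1
grip_force: 32.3
```

Request:
send_rows:
  increments:
    - [0,0,2,0,0,0]
    - [0,0,2,0,0,0]
    - [0,0,0,0,0,0]
    - [0,0,0,0,0,0]

```text
time: 9.15
tool_pos: [458.3, 87.9, 39.3]
tcp_rot: [-180.0, 0.0, 27.0]
ft_force: [-0.2, 1.0, -0.9]
finger_gap: 30.9
grip_force: 32.3
```

Request:
send_rows:
  increments:
    - [0,0,1,0,0,0]
    - [0,0,0,0,0,0]
    - [0,0,0,0,0,0]

```text
time: 9.52
tool_pos: [458.6, 88.0, 38.5]
tcp_rot: [180.0, -0.0, 27.0]
ft_force: [0.4, -0.4, 2.1]
finger_gap: 30.9
grip_force: 32.6
```

Request:
send_rows:
  increments:
    - [0,0,0,0,0,0]
    - [0,0,0,0,0,0]
    - [0,0,0,0,0,0]
    - [0,0,0,0,0,0]
    - [0,0,0,0,0,0]
  grip: -1

```text
time: 10.15
tool_pos: [458.4, 87.9, 38.3]
tcp_rot: [-180.0, -0.0, 27.0]
ft_force: [0.6, 0.7, -0.8]
finger_gap: 85.3
grip_force: 0.0
```

Request:
send_rows:
  increments:
    - [0,0,-8,0,0,0]
    - [0,0,-25,0,0,0]
    - [0,0,-40,0,0,0]
    - [0,0,-40,0,0,0]
    - [0,0,-30,0,0,0]

```text
time: 10.78
tool_pos: [459.0, 88.0, 184.0]
tcp_rot: [179.9, -0.1, 27.0]
ft_force: [0.7, -0.3, -0.0]
finger_gap: 85.5
grip_force: 0.0
```

```bash
python3 p.py 502.4,-26,180,28,4  502.4,-26,62,28,4
```

```text
t 10.78 [459.  88. 184.] [ 1.799e+02 -1.000e-01  2.700e+01] gap 85.5 F [ 0.7 -0.3 -0. ] grip 0.0 j [  5. -12. 109.   0.  83.  68.]
[-3.0, 30.0, 1.0, 0.0, -0.001, -0.004]
[-3.0, 30.0, 1.0, 0.0, -0.001, -0.004]
[-3.0, 30.0, 1.0, 0.0, -0.001, -0.004]
[-4.0, 30.0, 1.0, 0.0, -0.001, -0.004]
  -> [502.5 -24.6 180.1]
[0.0, 0.0, 30.0, 0.0, 0.0, 0.0]
[0.0, 0.0, 30.0, 0.0, 0.0, 0.0]
[0.0, 0.0, 30.0, 0.0, 0.0, 0.0]
[0.0, 0.0, 30.0, 0.0, 0.0, 0.0]
  -> [502.4 -24.8  60.1]
```

Request:
send_rows:
  increments:
    - [-3,30,1,0,0,-0.004]
    - [-3,30,1,0,0,-0.004]
    - [-3,30,1,0,0,-0.004]
    - [-4,31,1,0,0,-0.004]
    - [0,0,0,0,0,0]

```text
time: 11.4
tool_pos: [502.8, -27.2, 177.8]
tcp_rot: [180.0, -0.0, 27.7]
ft_force: [0.5, 0.4, -0.6]
finger_gap: 85.6
grip_force: 0.0
```

Request:
send_rows:
  increments:
    - [0,0,0,0,0,0]
    - [0,0,0,0,0,0]

```text
time: 11.65
tool_pos: [502.2, -24.8, 177.5]
tcp_rot: [-180.0, -0.0, 27.9]
ft_force: [-0.5, 0.4, -0.3]
finger_gap: 85.5
grip_force: 0.0
```

Request:
send_rows:
  increments:
    - [0,0,30,0,0,0]
    - [0,0,30,0,0,0]
    - [0,0,28,0,0,0]
    - [0,0,18,0,0,0]
    - [0,0,10,0,0,0]

```text
time: 12.28
tool_pos: [502.0, -25.1, 60.6]
tcp_rot: [-180.0, 0.0, 27.9]
ft_force: [0.6, 0.5, 0.4]
finger_gap: 85.4
grip_force: 0.0
```

```bash
python3 p.py 502.4,-26,62,28,1
python3 - <<'E'
from h import *
from bench import r
s=r.snapshot("top");cv2.imwrite("pics/g2.png",cv2.resize(s["img"][130:300,90:390],None,fx=2.5,fy=2.5))
E
```

```text
t 12.28 [502.  -25.1  60.6] [-180.     0.    27.9] gap 85.4 F [0.6 0.5 0.4] grip 0.0 j [ -9.   1. 110.   0.  68.  53.]
[0.0, 1.0, -1.0, -0.001, 0.001, -0.001]
  -> [502.5 -25.9  61.6]
```

View pics/g2.png

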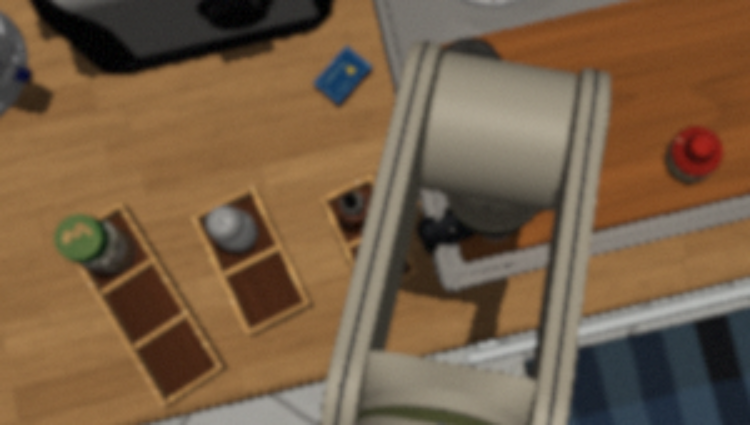

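The spice tray is now down to its fixed jar, at (88,240), with the middle and near compartments empty. The arm hides the drops tray, so I'll check that later and grip the pepper now.

Request:
send_rows:
  increments:
    - [0,0,0,0,0,0]
    - [0,0,0,0,0,0]
    - [0,0,0,0,0,0]
    - [0,0,0,0,0,0]
    - [0,0,0,0,0,0]
  grip: 1
  grip_force: 30

```text
time: 12.95
tool_pos: [503.4, -25.8, 62.7]
tcp_rot: [179.9, -0.1, 27.9]
ft_force: [-0.7, -0.3, 6.5]
finger_gap: 40.2
grip_force: 30.2
```

Request:
send_rows:
  increments:
    - [0,0,0,0,0,0]
    - [0,0,0,0,0,0]
    - [0,0,0,0,0,0]
    - [0,0,0,0,0,0]

```text
time: 13.45
tool_pos: [503.4, -25.8, 62.7]
tcp_rot: [179.9, -0.1, 27.9]
ft_force: [-1.9, -0.5, 6.1]
finger_gap: 40.2
grip_force: 30.2
```

Request:
send_rows:
  increments:
    - [0,0,-10,0,0,0]
    - [0,0,-30,0,0,0]
    - [0,0,-35,0,0,0]
    - [0,0,-35,0,0,0]
    - [0,0,-10,0,0,0]

```text
time: 14.08
tool_pos: [503.8, -25.8, 184.4]
tcp_rot: [179.8, -0.2, 27.9]
ft_force: [-0.2, 0.2, -1.8]
finger_gap: 39.6
grip_force: 30.4
```

```bash
python3 p.py 428.7,203,175,28.5,10
```

```text
t 14.07 [503.8 -25.8 184.4] [179.8  -0.2  27.9] gap 39.6 F [-0.2  0.2 -1.8] grip 30.4 j [ -9.  -6. 104.   0.  82.  53.]
[4.0, -24.0, 1.0, 0.0, 0.0, -0.001]
[4.0, -24.0, 1.0, 0.0, 0.0, -0.001]
[4.0, -24.0, 1.0, 0.0, 0.0, -0.001]
[4.0, -24.0, 1.0, 0.0, 0.0, -0.001]
[4.0, -24.0, 1.0, 0.0, 0.0, -0.001]
[4.0, -24.0, 1.0, 0.0, 0.0, -0.001]
[4.0, -24.0, 1.0, 0.0, 0.0, -0.001]
[4.0, -24.0, 1.0, 0.0, 0.0, -0.001]
[4.0, -24.0, 1.0, 0.0, 0.0, -0.001]
[4.0, -24.0, 1.0, 0.0, 0.0, -0.001]
  -> [425.9 204.7 173.9]
```

Request:
send_rows:
  increments:
    - [4,-24,0,0,0,-0.001]
    - [4,-24,0,0,0,-0.001]
    - [4,-24,0,0,0,-0.001]
    - [4,-24,0,0,0,-0.001]
    - [4,-24,0,0,0,-0.001]

```text
time: 14.7
tool_pos: [462.6, 90.5, 180.0]
tcp_rot: [-180.0, 0.1, 28.2]
ft_force: [0.5, 0.3, -1.7]
finger_gap: 40.1
grip_force: 30.5
```

Request:
send_rows:
  increments:
    - [4,-24,1,0,0,-0.001]
    - [4,-24,1,0,0,-0.001]
    - [4,-24,1,0,0,-0.001]
    - [5,-24,1,0,0,-0.001]
    - [5,-22,1,0,0,-0.001]

```text
time: 15.32
tool_pos: [426.1, 204.7, 174.9]
tcp_rot: [-180.0, 0.1, 28.5]
ft_force: [-0.7, 1.1, -1.0]
finger_gap: 40.0
grip_force: 30.5
```

Request:
send_rows:
  increments:
    - [0,0,0,0,0,0]
    - [0,0,0,0,0,0]

```text
time: 15.58
tool_pos: [426.8, 203.6, 175.6]
tcp_rot: [180.0, 0.1, 28.5]
ft_force: [-0.3, -0.7, -1.1]
finger_gap: 40.7
grip_force: 30.5
```

```bash
python3 p.py 428.7,203,60,28.5,5
python3 - <<'E'
from h import *
from bench import r
s=r.snapshot("scene");cv2.imwrite("pics/g3.png",cv2.resize(s["img"][190:370,150:390],None,fx=3,fy=3))
E
```

```text
t 15.57 [426.8 203.6 175.6] [1.80e+02 1.00e-01 2.85e+01] gap 40.7 F [-0.3 -0.7 -1.1] grip 30.5 j [ 19. -11. 109.  -0.  82.  81.]
[0.0, 0.0, 23.0, 0.0, 0.0, 0.0]
[0.0, 0.0, 23.0, 0.0, 0.0, 0.0]
[0.0, 0.0, 23.0, 0.0, 0.0, 0.0]
[0.0, 0.0, 23.0, 0.0, 0.0, 0.0]
[0.0, 0.0, 23.0, 0.0, 0.0, 0.0]
  -> [426.7 203.5  60.6]
```

View pics/g3.png

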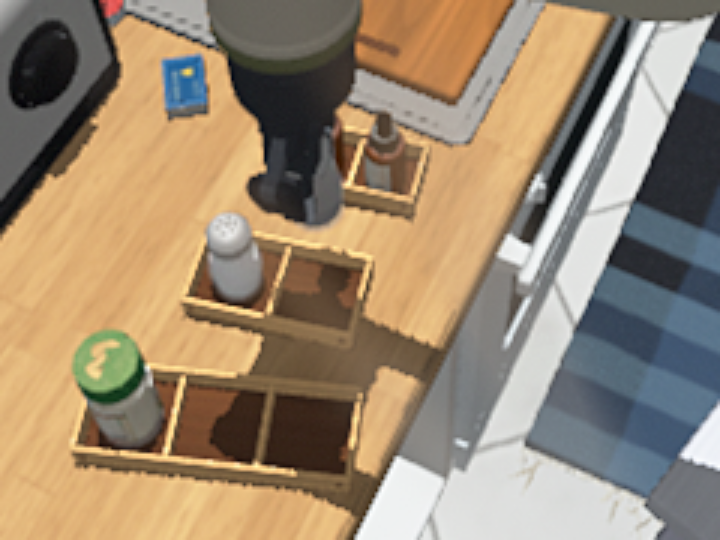

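The dropper bottle stands upright in the near drops compartment, at about (385,155). The pepper hangs straight in the fingers at about (320,195), so I lower it.

Request:
send_rows:
  increments:
    - [1,1,30,0,0,0]
    - [0,0,30,0,0,0]
    - [0,0,30,0,0,0]
    - [0,0,25,0,0,0]
    - [0,0,12,0,0,0]

```text
time: 16.25
tool_pos: [427.6, 202.7, 47.7]
tcp_rot: [-180.0, 0.1, 28.4]
ft_force: [0.7, -0.2, -0.6]
finger_gap: 40.2
grip_force: 30.5
```

Request:
send_rows:
  increments:
    - [0,0,6,0,0,0]
    - [0,0,3,0,0,0]
    - [0,0,0,0,0,0]
    - [0,0,0,0,0,0]

```text
time: 16.75
tool_pos: [429.0, 204.0, 41.0]
tcp_rot: [180.0, -0.1, 28.5]
ft_force: [-0.4, -0.8, -1.6]
finger_gap: 40.0
grip_force: 30.5
```

Request:
send_rows:
  increments:
    - [0,0,3,0,0,0]
    - [0,0,2,0,0,0]
    - [0,0,1,0,0,0]
    - [0,0,0,0,0,0]
    - [0,0,0,0,0,0]

```text
time: 17.38
tool_pos: [428.5, 203.8, 34.3]
tcp_rot: [180.0, -0.0, 28.5]
ft_force: [0.3, -0.5, -1.1]
finger_gap: 40.3
grip_force: 30.5
```

Request:
send_rows:
  increments:
    - [0,0,1,0,0,0]
    - [0,0,0,0,0,0]
    - [0,0,0,0,0,0]

```text
time: 17.75
tool_pos: [428.8, 203.9, 33.7]
tcp_rot: [180.0, -0.0, 28.5]
ft_force: [-0.5, -1.4, 4.6]
finger_gap: 40.0
grip_force: 31.3
```

Request:
send_rows:
  increments:
    - [0,0,0,0,0,0]
    - [0,0,0,0,0,0]
    - [0,0,0,0,0,0]
    - [0,0,0,0,0,0]
    - [0,0,0,0,0,0]
  grip: -1

```text
time: 18.38
tool_pos: [428.5, 203.8, 33.3]
tcp_rot: [180.0, -0.0, 28.5]
ft_force: [0.3, -0.2, 0.2]
finger_gap: 85.2
grip_force: 0.0
```

Request:
send_rows:
  increments:
    - [0,0,-8,0,0,0]
    - [0,0,-35,0,0,0]
    - [0,0,-45,0,0,0]
    - [0,0,-45,0,0,0]
    - [0,0,-40,0,0,0]

```text
time: 19.0
tool_pos: [428.6, 203.8, 208.8]
tcp_rot: [180.0, -0.1, 28.5]
ft_force: [0.3, 0.3, -0.0]
finger_gap: 85.1
grip_force: 0.0
```

```bash
python3 p.py 577.2,-106,207,35,10  577.2,-106,79,35,5
```

```text
t 19.0 [428.6 203.8 208.8] [ 1.80e+02 -1.00e-01  2.85e+01] gap 85.1 F [ 0.3  0.3 -0. ] grip 0.0 j [ 19. -12. 106.   0.  85.  81.]
[-2.0, 34.0, 0.0, 0.0, 0.0, -0.011]
[-2.0, 34.0, 0.0, 0.0, 0.0, -0.011]
[-2.0, 34.0, 0.0, 0.0, 0.0, -0.011]
[-3.0, 34.0, 0.0, 0.0, 0.0, -0.011]
[-3.0, 34.0, 0.0, 0.0, 0.0, -0.011]
[-4.0, 34.0, 0.0, 0.0, 0.0, -0.011]
[-4.0, 34.0, 0.0, 0.0, 0.0, -0.011]
[-4.0, 34.0, 0.0, 0.0, 0.0, -0.011]
[-5.0, 34.0, 0.0, 0.0, 0.0, -0.011]
[-5.0, 34.0, 0.0, 0.0, 0.0, -0.011]
  -> [ 576.3 -104.5  208.9]
[0.0, 0.0, 26.0, 0.0, 0.0, -0.001]
[0.0, 0.0, 26.0, 0.0, 0.0, -0.001]
[0.0, 0.0, 26.0, 0.0, 0.0, -0.001]
[0.0, 0.0, 26.0, 0.0, 0.0, -0.001]
[0.0, 0.0, 26.0, 0.0, 0.0, -0.001]
  -> [ 576.5 -104.5   78.9]
```

Request:
send_rows:
  increments:
    - [-2,34,0,0,0,-0.011]
    - [-2,34,0,0,0,-0.011]
    - [-2,34,0,0,0,-0.011]
    - [-3,34,0,0,0,-0.011]
    - [-3,34,0,0,0,-0.011]

```text
time: 19.62
tool_pos: [502.8, 49.1, 207.0]
tcp_rot: [180.0, -0.0, 31.6]
ft_force: [-0.1, -0.5, -0.0]
finger_gap: 85.3
grip_force: 0.0
```

Request:
send_rows:
  increments:
    - [-4,34,0,0,0,-0.011]
    - [-4,34,0,0,0,-0.011]
    - [-4,34,0,0,0,-0.011]
    - [-5,34,0,0,0,-0.011]
    - [-5,36,0,0,0,-0.011]

```text
time: 20.25
tool_pos: [577.7, -107.2, 207.0]
tcp_rot: [180.0, -0.0, 34.8]
ft_force: [-0.2, 0.6, 0.6]
finger_gap: 85.0
grip_force: 0.0
```

Request:
send_rows:
  increments:
    - [0,0,0,0,0,0]
    - [0,0,0,0,0,0]
    - [0,0,0,0,0,0]

```text
time: 20.62
tool_pos: [577.0, -105.3, 206.5]
tcp_rot: [-180.0, -0.0, 34.8]
ft_force: [-0.3, -0.2, -0.1]
finger_gap: 85.7
grip_force: 0.0
```

```bash
python3 p.py 577.2,-106,79,35,5
```

```text
t 20.62 [ 577.  -105.3  206.5] [-180.    -0.    34.8] gap 85.7 F [-0.3 -0.2 -0.1] grip 0.0 j [-15.   6.  89.   0.  85.  40.]
[0.0, 0.0, 26.0, 0.0, 0.0, -0.001]
[0.0, 0.0, 26.0, 0.0, 0.0, -0.001]
[0.0, 0.0, 26.0, 0.0, 0.0, -0.001]
[0.0, 0.0, 26.0, 0.0, 0.0, -0.001]
[0.0, 0.0, 26.0, 0.0, 0.0, -0.001]
  -> [ 577.1 -105.3   76.5]
```

Request:
send_rows:
  increments:
    - [0,0,30,0,0,0]
    - [0,0,30,0,0,0]
    - [0,0,30,0,0,0]
    - [0,0,22,0,0,0]
    - [0,0,14,0,0,0]

```text
time: 21.25
tool_pos: [576.5, -105.2, 79.2]
tcp_rot: [-179.9, 0.0, 34.8]
ft_force: [0.2, -0.6, 0.3]
finger_gap: 85.1
grip_force: 0.0
```

Request:
send_rows:
  increments:
    - [0,0,0,0,0,0]
    - [0,0,0,0,0,0]
    - [0,0,0,0,0,0]
    - [0,0,0,0,0,0]
    - [0,0,0,0,0,0]
  grip: 1
  grip_force: 30

```text
time: 21.88
tool_pos: [578.3, -106.4, 82.0]
tcp_rot: [179.9, -0.1, 34.8]
ft_force: [-1.2, 1.5, 6.8]
finger_gap: 44.6
grip_force: 29.8
```

Request:
send_rows:
  increments:
    - [0,0,0,0,0,0]
    - [0,0,0,0,0,0]
    - [0,0,0,0,0,0]
    - [0,0,0,0,0,0]

```text
time: 22.38
tool_pos: [578.3, -106.4, 81.9]
tcp_rot: [179.9, -0.1, 34.8]
ft_force: [-0.9, 0.8, 5.7]
finger_gap: 44.6
grip_force: 29.8
```

Request:
send_rows:
  increments:
    - [0,0,-10,0,0,0]
    - [0,0,-30,0,0,0]
    - [0,0,-40,0,0,0]
    - [0,0,-35,0,0,0]
    - [0,0,-5,0,0,0]

```text
time: 23.0
tool_pos: [579.2, -106.9, 204.4]
tcp_rot: [179.7, -0.2, 34.8]
ft_force: [-0.5, -0.2, -1.7]
finger_gap: 44.8
grip_force: 29.1
```

```bash
python3 p.py 480,20,197,35.3,5 412.5,325.5,190,35.3,10
```

```text
t 23.0 [ 579.2 -106.9  204.4] [179.7  -0.2  34.8] gap 44.8 F [-0.5 -0.2 -1.7] grip 29.1 j [-15.   6.  89.  -0.  84.  40.]
[-2.0, -32.0, 1.0, 0.001, -0.001, -0.002]
[-2.0, -32.0, 1.0, 0.001, -0.001, -0.002]
[-2.0, -32.0, 1.0, 0.001, -0.001, -0.002]
[-2.0, -32.0, 1.0, 0.001, -0.001, -0.002]
[-2.0, -32.0, 1.0, 0.001, -0.001, -0.002]
  -> [479.2  18.5 198.9]
[12.0, -29.0, 1.0, 0.0, 0.0, 0.0]
[12.0, -29.0, 1.0, 0.0, 0.0, 0.0]
[12.0, -29.0, 1.0, 0.0, 0.0, 0.0]
[12.0, -29.0, 1.0, 0.0, 0.0, 0.0]
[12.0, -29.0, 1.0, 0.0, 0.0, 0.0]
[12.0, -29.0, 1.0, 0.0, 0.0, 0.0]
[12.0, -29.0, 1.0, 0.0, 0.0, 0.0]
[12.0, -29.0, 1.0, 0.0, 0.0, 0.0]
[12.0, -29.0, 1.0, 0.0, 0.0, 0.0]
[12.0, -29.0, 1.0, 0.0, 0.0, 0.0]
  -> [409.4 324.5 188.8]
```

Request:
send_rows:
  increments:
    - [-2,-32,1,0,0,-0.002]
    - [-2,-32,1,0,0,-0.002]
    - [-2,-32,1,0,0,-0.002]
    - [-2,-32,1,0,0,-0.002]
    - [-2,-32,1,0,0,-0.002]

```text
time: 23.62
tool_pos: [475.9, 19.8, 193.9]
tcp_rot: [-179.9, 0.1, 35.3]
ft_force: [1.0, -0.1, -0.7]
finger_gap: 44.5
grip_force: 29.1
```

Request:
send_rows:
  increments:
    - [12,-29,0,0,0,0]
    - [12,-29,0,0,0,0]
    - [12,-29,0,0,0,0]
    - [12,-29,0,0,0,0]
    - [12,-29,0,0,0,0]

```text
time: 24.25
tool_pos: [441.4, 172.8, 194.1]
tcp_rot: [-180.0, 0.1, 35.3]
ft_force: [0.4, -0.4, -0.8]
finger_gap: 44.5
grip_force: 29.1
```

Request:
send_rows:
  increments:
    - [12,-29,0,0,0,0]
    - [12,-29,0,0,0,0]
    - [12,-29,0,0,0,0]
    - [12,-29,0,0,0,0]
    - [12,-29,0,0,0,0]

```text
time: 24.88
tool_pos: [406.5, 325.6, 193.9]
tcp_rot: [180.0, 0.1, 35.3]
ft_force: [0.1, -0.4, -1.1]
finger_gap: 44.9
grip_force: 29.1
```

Request:
send_rows:
  increments:
    - [0,0,0,0,0,0]
    - [0,0,0,0,0,0]
    - [0,0,0,0,0,0]

```text
time: 25.25
tool_pos: [407.6, 324.2, 194.9]
tcp_rot: [180.0, 0.0, 35.3]
ft_force: [-0.1, -0.0, -1.5]
finger_gap: 44.9
grip_force: 29.1
```

```bash
python3 p.py 412.5,325.5,54,35.3,5
```

```text
t 25.25 [407.6 324.2 194.9] [180.    0.   35.3] gap 44.9 F [-0.1 -0.  -1.5] grip 29.1 j [ 33.  -4. 100.  -0.  83.  88.]
[1.0, 0.0, 28.0, 0.0, 0.0, 0.0]
[1.0, 0.0, 28.0, 0.0, 0.0, 0.0]
[1.0, 0.0, 28.0, 0.0, 0.0, 0.0]
[1.0, 0.0, 28.0, 0.0, 0.0, 0.0]
[1.0, 0.0, 28.0, 0.0, 0.0, 0.0]
  -> [411.6 327.   54.9]
```

Request:
send_rows:
  increments:
    - [5,2,0,0,0,0]
    - [0,0,30,0,0,0]
    - [0,0,35,0,0,0]
    - [0,0,35,0,0,0]
    - [0,0,20,0,0,0]

```text
time: 25.88
tool_pos: [412.3, 325.3, 73.2]
tcp_rot: [-180.0, 0.1, 35.3]
ft_force: [0.5, 1.4, -0.4]
finger_gap: 44.6
grip_force: 29.1
```

Request:
send_rows:
  increments:
    - [0,0,10,0,0,0]
    - [0,0,5,0,0,0]
    - [0,0,0,0,0,0]
    - [0,0,0,0,0,0]

```text
time: 26.38
tool_pos: [413.4, 326.8, 61.3]
tcp_rot: [180.0, -0.1, 35.3]
ft_force: [-0.1, 0.5, -0.6]
finger_gap: 44.8
grip_force: 29.1
```

Request:
send_rows:
  increments:
    - [-1,0,4,0,0,0]
    - [0,0,2,0,0,0]
    - [0,0,1,0,0,0]
    - [0,0,0,0,0,0]
    - [0,0,0,0,0,0]

```text
time: 27.0
tool_pos: [411.9, 325.8, 53.3]
tcp_rot: [-180.0, -0.0, 35.3]
ft_force: [-0.3, -0.4, 0.1]
finger_gap: 44.5
grip_force: 29.2
```

Request:
send_rows:
  increments:
    - [0,0,1,0,0,0]
    - [0,0,0,0,0,0]
    - [0,0,0,0,0,0]

```text
time: 27.38
tool_pos: [412.1, 326.0, 53.0]
tcp_rot: [180.0, -0.0, 35.3]
ft_force: [-3.1, -1.0, 6.3]
finger_gap: 44.6
grip_force: 29.7
```

Request:
send_rows:
  increments:
    - [0,0,0,0,0,0]
    - [0,0,0,0,0,0]
    - [0,0,0,0,0,0]
    - [0,0,0,0,0,0]
    - [0,0,0,0,0,0]
  grip: -1

```text
time: 28.0
tool_pos: [411.9, 325.8, 52.3]
tcp_rot: [-180.0, 0.0, 35.3]
ft_force: [0.3, 0.9, -0.2]
finger_gap: 85.4
grip_force: 0.0
```

Request:
send_rows:
  increments:
    - [0,0,-8,0,0,0]
    - [0,0,-35,0,0,0]
    - [0,0,-45,0,0,0]
    - [0,0,-45,0,0,0]
    - [0,0,-20,0,0,0]

```text
time: 28.62
tool_pos: [413.2, 326.6, 209.2]
tcp_rot: [180.0, -0.3, 35.3]
ft_force: [0.6, 0.1, -0.5]
finger_gap: 85.0
grip_force: 0.0
```

```bash
python3 p.py 490,0,205,20,10  604,-326.4,207,-15,10
```

```text
t 28.62 [413.2 326.6 209.2] [180.   -0.3  35.3] gap 85.0 F [ 0.6  0.1 -0.5] grip 0.0 j [33. -4. 99.  0. 84. 87.]
[-13.0, 31.0, 0.0, 0.0, -0.001, 0.027]
[-12.0, 31.0, 0.0, 0.0, -0.001, 0.027]
[-11.0, 32.0, 0.0, 0.0, -0.001, 0.027]
[-10.0, 32.0, 0.0, 0.0, -0.001, 0.027]
[-9.0, 32.0, 0.0, 0.0, -0.001, 0.027]
[-8.0, 33.0, 0.0, 0.0, -0.001, 0.027]
[-7.0, 33.0, 0.0, 0.0, -0.001, 0.027]
[-7.0, 33.0, 0.0, 0.0, -0.001, 0.027]
[-6.0, 33.0, 0.0, 0.0, -0.001, 0.027]
[-5.0, 33.0, 0.0, 0.0, -0.001, 0.027]
  -> [ 4.895e+02 -4.000e-01  2.090e+02]
[0.0, 35.0, 0.0, 0.0, 0.0, 0.061]
[2.0, 35.0, 0.0, 0.0, 0.0, 0.061]
[4.0, 34.0, 0.0, 0.0, 0.0, 0.061]
[6.0, 34.0, 0.0, 0.0, 0.0, 0.061]
[8.0, 34.0, 0.0, 0.0, 0.0, 0.061]
[10.0, 33.0, 0.0, 0.0, 0.0, 0.061]
[12.0, 32.0, 0.0, 0.0, 0.0, 0.061]
[14.0, 32.0, 0.0, 0.0, 0.0, 0.061]
[16.0, 31.0, 0.0, 0.0, 0.0, 0.061]
[18.0, 30.0, 0.0, 0.0, 0.0, 0.061]
  -> [ 604.8 -327.9  209.1]
```

Request:
send_rows:
  increments:
    - [-13,31,0,0,0,0.027]
    - [-12,31,0,0,0,0.027]
    - [-11,32,0,0,0,0.027]
    - [-10,32,0,0,0,0.027]
    - [-9,32,0,0,0,0.027]

```text
time: 29.25
tool_pos: [449.4, 161.5, 204.6]
tcp_rot: [-180.0, 0.1, 27.6]
ft_force: [0.4, 0.1, -0.2]
finger_gap: 85.7
grip_force: 0.0
```

Request:
send_rows:
  increments:
    - [-8,33,0,0,0,0.027]
    - [-7,33,0,0,0,0.027]
    - [-7,33,0,0,0,0.027]
    - [-6,33,0,0,0,0.027]
    - [-5,33,0,0,0,0.027]

```text
time: 29.88
tool_pos: [487.9, -2.3, 204.5]
tcp_rot: [-180.0, 0.1, 19.8]
ft_force: [0.5, 0.3, -0.0]
finger_gap: 85.6
grip_force: 0.0
```

Request:
send_rows:
  increments:
    - [0,35,0,0,0,0.061]
    - [2,35,0,0,0,0.061]
    - [4,34,0,0,0,0.061]
    - [6,34,0,0,0,0.061]
    - [8,34,0,0,0,0.061]

```text
time: 30.5
tool_pos: [546.1, -165.9, 204.4]
tcp_rot: [-180.0, 0.1, 2.3]
ft_force: [0.3, -0.2, -0.3]
finger_gap: 85.5
grip_force: 0.0
```

Request:
send_rows:
  increments:
    - [10,33,0,0,0,0.061]
    - [12,32,0,0,0,0.061]
    - [14,32,0,0,0,0.061]
    - [16,31,0,0,0,0.061]
    - [18,30,0,0,0,0.061]

```text
time: 31.12
tool_pos: [603.4, -329.6, 204.1]
tcp_rot: [-180.0, 0.1, -15.2]
ft_force: [-0.4, -0.0, 0.6]
finger_gap: 85.8
grip_force: 0.0
```

Request:
send_rows:
  increments:
    - [0,0,0,0,0,0]
    - [0,0,0,0,0,0]
    - [0,0,0,0,0,0]

```text
time: 31.5
tool_pos: [603.4, -327.7, 205.1]
tcp_rot: [-180.0, 0.0, -15.0]
ft_force: [-0.2, 0.1, 0.0]
finger_gap: 85.2
grip_force: 0.0
```

```bash
python3 p.py 604,-326.4,79,-15,5
python3 - <<'E'
from h import *
from bench import r
s=r.snapshot("top");cv2.imwrite("pics/g4.png",cv2.resize(s["img"][120:310,90:490],None,fx=2,fy=2))
E
```

```text
t 31.5 [ 603.4 -327.7  205.1] [-180.    0.  -15.] gap 85.2 F [-0.2  0.1  0. ] grip 0.0 j [-33.  22.  72.   0.  87.  72.]
[0.0, 0.0, 25.0, 0.0, 0.0, 0.0]
[0.0, 0.0, 25.0, 0.0, 0.0, 0.0]
[0.0, 0.0, 25.0, 0.0, 0.0, 0.0]
[0.0, 0.0, 25.0, 0.0, 0.0, 0.0]
[0.0, 0.0, 25.0, 0.0, 0.0, 0.0]
  -> [ 603.3 -327.6   80.1]
```

View pics/g4.png

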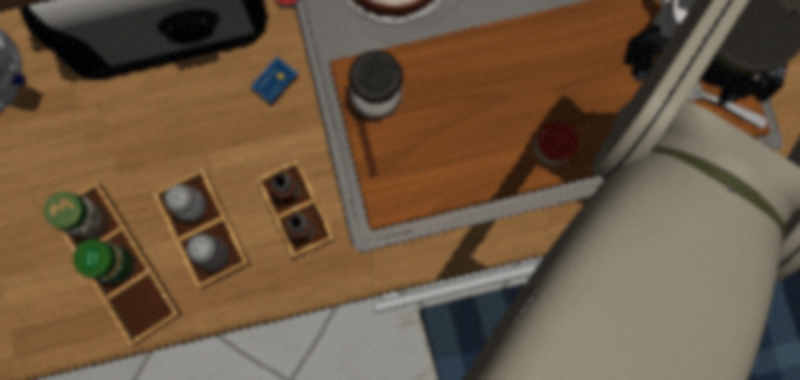

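The pepper (207,252), the dropper (300,226) and the first jar (102,262) all stand upright in their compartments. The timer (557,142) and storage jar (375,82) haven't moved. Next I pick up jar B.

Request:
send_rows:
  increments:
    - [0,-1,30,0,0,0]
    - [0,0,30,0,0,0]
    - [0,0,30,0,0,0]
    - [0,0,22,0,0,0]
    - [0,0,12,0,0,0]

```text
time: 32.17
tool_pos: [603.3, -327.1, 80.0]
tcp_rot: [-180.0, 0.1, -15.1]
ft_force: [-0.1, 0.8, 0.4]
finger_gap: 85.3
grip_force: 0.0
```

Request:
send_rows:
  increments:
    - [0,0,0,0,0,0]
    - [0,0,0,0,0,0]
    - [0,0,0,0,0,0]
    - [0,0,0,0,0,0]
    - [0,0,0,0,0,0]
  grip: 1
  grip_force: 30

```text
time: 32.8
tool_pos: [604.8, -328.3, 83.2]
tcp_rot: [180.0, -0.2, -15.1]
ft_force: [0.2, 0.5, 5.7]
finger_gap: 45.0
grip_force: 30.7
```

Request:
send_rows:
  increments:
    - [0,0,0,0,0,0]
    - [0,0,0,0,0,0]
    - [0,0,0,0,0,0]
    - [0,0,0,0,0,0]

```text
time: 33.3
tool_pos: [604.8, -328.4, 83.2]
tcp_rot: [180.0, -0.2, -15.1]
ft_force: [0.5, 0.7, 6.3]
finger_gap: 44.6
grip_force: 30.7
```

Request:
send_rows:
  increments:
    - [0,0,-10,0,0,0]
    - [0,0,-30,0,0,0]
    - [0,0,-40,0,0,0]
    - [0,0,-35,0,0,0]
    - [0,0,-5,0,0,0]

```text
time: 33.92
tool_pos: [605.3, -328.8, 205.5]
tcp_rot: [179.9, -0.3, -15.1]
ft_force: [0.3, -0.6, -1.7]
finger_gap: 45.0
grip_force: 30.4
```

```bash
python3 p.py 470,-20,202,20,11 358.6,287.3,195,35.3,10
```

```text
t 33.92 [ 605.3 -328.8  205.5] [179.9  -0.3 -15.1] gap 45.0 F [ 0.3 -0.6 -1.7] grip 30.4 j [-33.  22.  72.  -0.  87.  72.]
[-19.0, -24.0, 0.0, 0.0, 0.0, -0.056]
[-18.0, -25.0, 0.0, 0.0, 0.0, -0.056]
[-16.0, -26.0, 0.0, 0.0, 0.0, -0.056]
[-15.0, -27.0, 0.0, 0.0, 0.0, -0.056]
[-13.0, -28.0, 0.0, 0.0, 0.0, -0.056]
[-12.0, -28.0, 0.0, 0.0, 0.0, -0.056]
[-10.0, -29.0, 0.0, 0.0, 0.0, -0.056]
[-9.0, -29.0, 0.0, 0.0, 0.0, -0.056]
[-7.0, -30.0, 0.0, 0.0, 0.0, -0.056]
[-5.0, -30.0, 0.0, 0.0, 0.0, -0.056]
[-4.0, -30.0, 0.0, 0.0, 0.0, -0.056]
  -> [470.4 -20.4 203.8]
[0.0, -33.0, 1.0, 0.001, 0.0, -0.026]
[1.0, -33.0, 1.0, 0.001, 0.0, -0.026]
[2.0, -33.0, 1.0, 0.001, 0.0, -0.026]
[3.0, -33.0, 1.0, 0.001, 0.0, -0.026]
[4.0, -33.0, 1.0, 0.001, 0.0, -0.026]
[4.0, -32.0, 1.0, 0.001, 0.0, -0.026]
[5.0, -32.0, 1.0, 0.001, 0.0, -0.026]
[6.0, -32.0, 1.0, 0.001, 0.0, -0.026]
[7.0, -32.0, 1.0, 0.001, 0.0, -0.026]
[8.0, -32.0, 1.0, 0.001, 0.0, -0.026]
  -> [358.8 288.5 193.6]
```

Request:
send_rows:
  increments:
    - [-19,-24,0,0,0,-0.056]
    - [-18,-25,0,0,0,-0.056]
    - [-16,-26,0,0,0,-0.056]
    - [-15,-27,0,0,0,-0.056]
    - [-13,-28,0,0,0,-0.056]

```text
time: 34.55
tool_pos: [541.6, -185.4, 199.3]
tcp_rot: [-179.9, 0.1, 1.1]
ft_force: [1.4, -0.4, -1.9]
finger_gap: 44.5
grip_force: 30.4
```

Request:
send_rows:
  increments:
    - [-12,-28,0,0,0,-0.056]
    - [-10,-29,0,0,0,-0.056]
    - [-9,-29,0,0,0,-0.056]
    - [-7,-30,0,0,0,-0.056]
    - [-5,-30,0,0,0,-0.056]

```text
time: 35.17
tool_pos: [480.0, -45.8, 199.5]
tcp_rot: [-179.9, 0.1, 17.1]
ft_force: [0.5, 0.4, -1.2]
finger_gap: 45.3
grip_force: 30.4
```

Request:
send_rows:
  increments:
    - [-4,-30,0,0,0,-0.056]
    - [0,-33,0,0,0,-0.026]
    - [1,-33,0,0,0,-0.026]
    - [2,-33,0,0,0,-0.026]
    - [3,-33,0,0,0,-0.026]

```text
time: 35.8
tool_pos: [422.6, 105.8, 199.7]
tcp_rot: [-180.0, 0.1, 26.2]
ft_force: [0.5, 0.6, -1.2]
finger_gap: 45.2
grip_force: 30.4
```

Request:
send_rows:
  increments:
    - [4,-33,0,0,0,-0.026]
    - [4,-32,0,0,0,-0.026]
    - [5,-32,0,0,0,-0.026]
    - [6,-32,0,0,0,-0.026]
    - [7,-32,0,0,0,-0.026]

```text
time: 36.42
tool_pos: [367.0, 258.9, 199.7]
tcp_rot: [-180.0, 0.1, 33.7]
ft_force: [0.7, 0.8, -1.6]
finger_gap: 45.1
grip_force: 30.4
```

Request:
send_rows:
  increments:
    - [8,-32,0,0,0,-0.026]
    - [0,0,0,0,0,0]
    - [0,0,0,0,0,0]
    - [0,0,0,0,0,0]

```text
time: 36.92
tool_pos: [357.3, 288.6, 200.8]
tcp_rot: [180.0, 0.0, 35.0]
ft_force: [0.4, -0.5, -1.8]
finger_gap: 44.9
grip_force: 30.5
```

```bash
python3 p.py 358.6,287.3,195,35.3,1
python3 - <<'E'
from h import *
from bench import r
s=r.snapshot("scene");cv2.imwrite("pics/g5.png",cv2.resize(s["img"][190:380,130:390],None,fx=3,fy=3))
E
```

```text
t 36.92 [357.3 288.6 200.8] [180.   0.  35.] gap 44.9 F [ 0.4 -0.5 -1.8] grip 30.5 j [ 33. -14. 109.  -0.  85.  88.]
[0.0, 2.0, 6.0, 0.0, 0.001, -0.005]
  -> [358.4 287.  194.8]
```

View pics/g5.png

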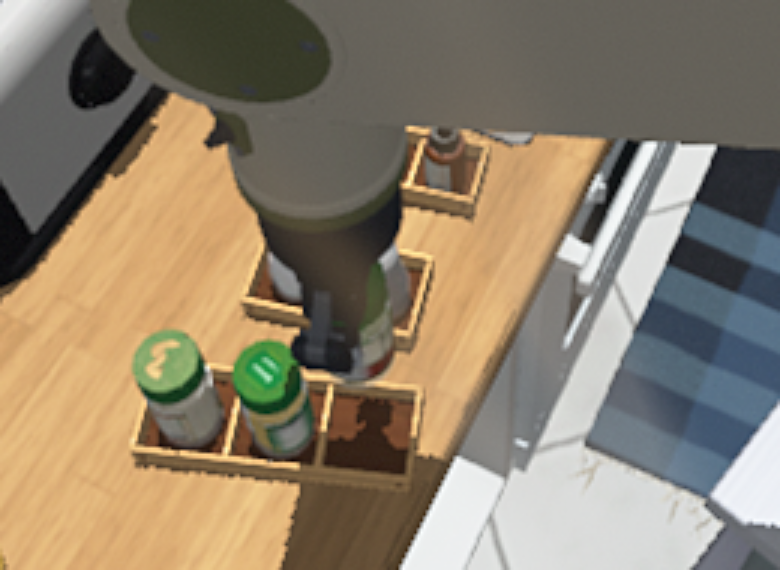

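The held jar hangs upright at about (365,340), above the empty near compartment at (375,430). Now lowering it.

Request:
send_rows:
  increments:
    - [0,2,0,0,0,-0.005]
    - [0,0,32,0,0,0]
    - [0,0,35,0,0,0]
    - [0,0,35,0,0,0]
    - [0,0,20,0,0,0]

```text
time: 37.6
tool_pos: [357.6, 286.8, 77.3]
tcp_rot: [-180.0, 0.1, 35.4]
ft_force: [0.1, 0.2, -1.0]
finger_gap: 44.8
grip_force: 30.5
```

Request:
send_rows:
  increments:
    - [0,0,10,0,0,0]
    - [0,0,5,0,0,0]
    - [0,0,3,0,0,0]
    - [0,0,0,0,0,0]
    - [0,0,0,0,0,0]

```text
time: 38.22
tool_pos: [358.7, 288.1, 61.9]
tcp_rot: [180.0, -0.1, 35.4]
ft_force: [0.1, -0.4, -1.4]
finger_gap: 44.8
grip_force: 30.6
```

Request:
send_rows:
  increments:
    - [0,1,3,0,0,0]
    - [0,0,2,0,0,0]
    - [0,0,1,0,0,0]
    - [0,0,0,0,0,0]
    - [0,0,0,0,0,0]

```text
time: 38.85
tool_pos: [358.9, 287.1, 55.3]
tcp_rot: [-180.0, 0.0, 35.4]
ft_force: [-0.4, 0.2, -1.7]
finger_gap: 44.9
grip_force: 30.6
```

Request:
send_rows:
  increments:
    - [0,0,1,0,0,0]
    - [0,0,1,0,0,0]
    - [0,0,0,0,0,0]
    - [0,0,0,0,0,0]

```text
time: 39.35
tool_pos: [359.3, 287.3, 54.2]
tcp_rot: [180.0, -0.0, 35.4]
ft_force: [-2.6, -1.7, 6.1]
finger_gap: 44.8
grip_force: 31.1
```

Request:
send_rows:
  increments:
    - [0,0,0,0,0,0]
    - [0,0,0,0,0,0]
    - [0,0,0,0,0,0]
    - [0,0,0,0,0,0]
    - [0,0,0,0,0,0]
  grip: -1

```text
time: 39.98
tool_pos: [358.8, 287.0, 53.2]
tcp_rot: [-180.0, 0.0, 35.4]
ft_force: [-0.1, 0.0, 0.2]
finger_gap: 85.8
grip_force: 0.0
```

Request:
send_rows:
  increments:
    - [0,0,-8,0,0,0]
    - [0,0,-35,0,0,0]
    - [0,0,-45,0,0,0]
    - [0,0,-45,0,0,0]
    - [0,0,-40,0,0,0]

```text
time: 40.6
tool_pos: [359.0, 287.1, 228.9]
tcp_rot: [180.0, -0.1, 35.4]
ft_force: [-0.4, 0.4, 0.9]
finger_gap: 85.4
grip_force: 0.0
```

```bash
python3 p.py 440,-250,225,20,14
```

```text
t 40.6 [359.  287.1 228.9] [ 1.80e+02 -1.00e-01  3.54e+01] gap 85.4 F [-0.4  0.4  0.9] grip 0.0 j [ 32. -15. 107.  -0.  88.  87.]
[-18.0, 35.0, 0.0, 0.0, 0.0, 0.019]
[-17.0, 35.0, 0.0, 0.0, 0.0, 0.019]
[-16.0, 35.0, 0.0, 0.0, 0.0, 0.019]
[-16.0, 36.0, 0.0, 0.0, 0.0, 0.019]
[-15.0, 36.0, 0.0, 0.0, 0.0, 0.019]
[-14.0, 36.0, 0.0, 0.0, 0.0, 0.019]
[-13.0, 36.0, 0.0, 0.0, 0.0, 0.019]
[-13.0, 37.0, 0.0, 0.0, 0.0, 0.019]
[-12.0, 37.0, 0.0, 0.0, 0.0, 0.019]
[-11.0, 37.0, 0.0, 0.0, 0.0, 0.019]
[-11.0, 37.0, 0.0, 0.0, 0.0, 0.019]
[-10.0, 38.0, 0.0, 0.0, 0.0, 0.019]
[-9.0, 38.0, 0.0, 0.0, 0.0, 0.019]
[-9.0, 38.0, 0.0, 0.0, 0.0, 0.019]
  -> [ 439.7 -251.6  228.5]
```

Request:
send_rows:
  increments:
    - [-18,35,0,0,0,0.019]
    - [-17,35,0,0,0,0.019]
    - [-16,35,0,0,0,0.019]
    - [-16,36,0,0,0,0.019]
    - [-15,36,0,0,0,0.019]

```text
time: 41.22
tool_pos: [387.3, 92.8, 227.0]
tcp_rot: [180.0, -0.1, 29.9]
ft_force: [2.2, 0.7, 0.4]
finger_gap: 85.4
grip_force: 0.0
```

Request:
send_rows:
  increments:
    - [-14,36,0,0,0,0.019]
    - [-13,36,0,0,0,0.019]
    - [-13,37,0,0,0,0.019]
    - [-12,37,0,0,0,0.019]
    - [-11,37,0,0,0,0.019]

```text
time: 41.85
tool_pos: [416.9, -98.7, 227.1]
tcp_rot: [180.0, -0.0, 24.5]
ft_force: [-0.4, 0.1, -0.2]
finger_gap: 85.8
grip_force: 0.0
```

Request:
send_rows:
  increments:
    - [-11,37,0,0,0,0.019]
    - [-10,38,0,0,0,0.019]
    - [-9,38,0,0,0,0.019]
    - [0,0,0,0,0,0]
    - [0,0,0,0,0,0]

```text
time: 42.48
tool_pos: [434.1, -212.8, 226.5]
tcp_rot: [-180.0, -0.0, 21.2]
ft_force: [-1.0, -0.1, 0.5]
finger_gap: 85.8
grip_force: 0.0
```

Run:
```python
from h import *
from bench import r
S={n:r.snapshot(n) for n in("scene","top")}
cv2.imwrite("pics/f.png",cv2.resize(S["top"]["img"][120:310,90:490],None,fx=2,fy=2))
for n,w,h in (("near",(358.6,287.3),60),("mid",(412.5,325.5),60),("pepper",(428.7,203),60),("drops",(461,88.3),70),("timer",(572.7,-226),70),("sill",(636.3,0.3),100)):
    for k in S:
        P=cloud(S[k]).reshape(-1,3);P=P[(np.hypot(P[:,0]-w[0],P[:,1]-w[1])<33)&(P[:,2]>h)&(P[:,2]<160)]
        if len(P)<5: print(n,k,"hidden");continue
        hi=np.percentile(P[:,2],98);Q=P[P[:,2]>hi-10];c,rad=cv2.minEnclosingCircle(Q[:,:2].astype(np.float32)); print(n,k,hi.round(),np.round(c,1),round(rad,1),"off",np.round(np.array(c)-w,1))
```

```text
near scene 114.0 [356.8 285.6] 22.8 off [-1.8 -1.7]
near top 115.0 [358.3 287.6] 22.9 off [-0.3  0.3]
mid scene 114.0 [410.2 324.3] 23.3 off [-2.3 -1.2]
mid top 115.0 [412.4 326.8] 23.0 off [-0.1  1.3]
pepper scene 96.0 [426.4 203.5] 15.9 off [-2.3  0.5]
pepper top 98.0 [428.9 205.2] 16.1 off [0.2 2.2]
drops scene 105.0 [461.2  89.2] 5.9 off [0.2 0.9]
drops top 109.0 [462.9  92. ] 6.5 off [1.9 3.7]
timer scene 95.0 [ 571.2 -229. ] 13.9 off [-1.5 -3. ]
timer top 96.0 [ 574.3 -225.2] 12.4 off [1.6 0.8]
sill scene 123.0 [6.361e+02 2.000e-01] 32.9 off [-0.2 -0.1]
sill top 125.0 [637.4   1.6] 32.4 off [1.1 1.3]
```

View pics/f.png

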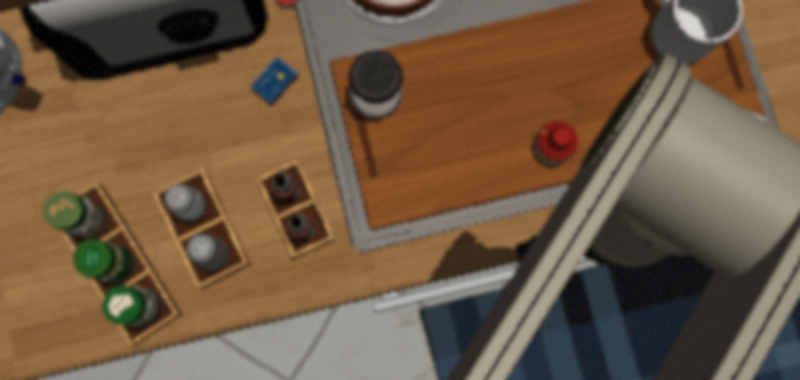

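All four things stand within about 4 mm of their compartment centres, at the right heights: the jars at (98,258) and (127,306), the pepper at (207,252) and the dropper at (300,226). The timer and storage jar haven't moved, and the arm is clear.

```bash
python3 -c "
from bench import r
print(r.hand_in())"
```

```text
the job is handed in; nothing more can be done
None
```

I sorted all four seasonings upright into their compartments, each within about 4 mm of centre by the cameras, left the timer and storage jar where they stood, and handed the job in at about 42.5 s; the hand-in returned no verdict.

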